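Rock the angle gauge on a knotty stud until its pointer settles on the index

TASK

Lay the thin hardboard strip centrally along the top of the joist offcut that is screwed to the bench, and gently set the stud offcut with the proud knot on the strip, lengthwise and knot up, letting go of each. Then stand the angle gauge level by its foot on the knot, in line with the stud and face upright, and from there rock it until its hanging pointer settles on the brass index; finish while still holding it there, foot lightly pressed on the knot, so that the cut line can be scribed along the foot. Never let the gauge fall over, and leave the other tools and offcuts where they lie.

Things in the scene. Friction and masses are not known exactly. Their poses are not given: they have to be found in the camera images.
- joist_top (a point): Centre of the top edge of the joist offcut: timber 200 long, 47 wide, 75 high, standing on edge, fixed to the bench by a small steel angle bracket at each end. x runs along its length, y across, z up; the point is 75 above the bench.
- joist: The same joist offcut (fixed); origin at the centre of its underside, axes as joist_top.
- strip_centre (a point): Centre of the loose hardboard separator strip: dark brown, 180 long (x) by 64 wide (y) by 6 thick (z), 65 g. It starts flat on a pale batten offcut (fixed, 150 x 38 x 25 high, directly beneath it, same direction), so its long edges overhang the batten by 13 each side.
- strip: The same strip; origin at the centre of its underside, 3 below strip_centre.
- stud_centre (a point): Centre of the loose stud offcut: pale timber 160 long (x), 50 wide (y), 47 high (z), about 0.26 kg (may differ by a quarter), lying on the bench with a knot standing proud in the middle of its upper face. A shorter plain offcut without a knot is not it.
- stud: The same stud offcut; origin at the centre of its underside, 23.5 below stud_centre.
- knot_top (a point): Highest point of the knot, 38.5 above stud_centre. The knot is a smooth half-ellipsoid 68 long (stud's x), 46 wide, 15 high above the stud's upper face; crest radius about 77 along the stud. As the gauge leans by a (rad), its foot over the crest must rise by about 38 a² mm (2 mm at 13 degrees) and the contact rolls about 77 a mm towards the side it leans to.
- gauge: The loose pendulum angle gauge, 0.3 kg, 146 high, standing on the bench: aluminium foot 84 long (x) by 34 wide (y) with a flat underside, black round housing 104 in diameter and 26 thick (centre 63 up), the same white dial on both faces, black grip on top. Origin: centre of the foot's underside; x along the foot, y through the dial, z up. It leans on the knot only while held.
- gauge_base (a point): Centre of the flat underside of the gauge's foot, axes as the gauge.
- gauge_grip (a point): Centre of the gauge's grip, 128 above the foot's underside: 46 long (x), 24 thick (y, to be pinched between the fingers), from 116 to 146 above the underside.
- pointer (a joint): Swing of the black weighted pointer that hangs freely from the dial's centre (rad), lightly damped: it sways for about a second after a movement. 0 when the gauge is level; it equals the gauge's lean, positive when the gauge's top leans to its own +x (the tip then moves to the +x side of the dial).
- index (a joint): Setting of the brass index tab at the lower rim of the dial (rad), in the same sense as the pointer: it sits 8 to 15 degrees to the gauge's +x side of the zero mark and stays as set. The pointer is on the index when both read the same.
- pointer_tip (a point): Tip of the pointer, 40 from the dial's centre; its z axis runs along the pointer.
- index_mark (a point): Point on the index tab, 40 from the dial's centre; its z axis runs from the tab to the dial's centre. The tab is 5 wide.
- offcut: Bystander: plain stud offcut without knot, 110 x 50 x 47; origin under its centre.
- tape: Bystander: tape measure, 70 x 40 x 66 high; origin under its centre.
- pencil: Bystander: flat carpenter's pencil, 170 long; origin under its centre.
- square: Bystander: try square lying flat, stock 160 x 28 x 16, blade 200 x 30; origin under the stock's centre.
- driver: Bystander: screwdriver.
- battery: Bystander: drill battery 115 x 75 x 65 high; origin under its centre.
- screws: Bystander: open box of screws 110 x 150 x 45 high; origin under its centre.
Things that resemble listed ones, but are neither listed nor needed, are in the scene too. There is more than one size of the strip; the job needs the largest.

How it is judged:
On the way, in this order (a step that is already met when the one before it is completed fails the run):
1. the hardboard strip lies centrally along the top of the joist, let go (x of strip_centre in the frame of joist_top between -0.02 and 0.02 m and y of strip_centre in the frame of joist_top between -0.01 and 0.01 m and z of strip_centre in the frame of joist_top between 0 and 0.007 m and angle between the x axis of strip_centre and the x axis of joist_top, either way round below 0.13 rad and contact force between strip and joist above 0.15 N and contact force between the fingers and strip below 0.05 N), for 0.2 s.
2. the knotty stud lies knot up along the strip, let go (x of strip_centre in the frame of joist_top between -0.02 and 0.02 m and y of strip_centre in the frame of joist_top between -0.01 and 0.01 m and z of strip_centre in the frame of joist_top between 0 and 0.007 m and angle between the x axis of each of strip_centre, stud_centre and the x axis of joist_top, either way round below 0.13 rad and contact force between strip and joist above 0.15 N and x of stud_centre in the frame of joist_top between -0.025 and 0.025 m and y of stud_centre in the frame of joist_top between -0.012 and 0.012 m and z of stud_centre in the frame of joist_top between 0.025 and 0.034 m and angle between stud_centre's own z axis and vertical below 0.06 rad and contact force between stud and strip above 0.5 N and contact force between the fingers and stud below 0.05 N), for 0.2 s.
3. the held gauge stands on the knot, about level, its pointer not yet on the index (contact force between gauge and stud above 0.3 N and contact force between the fingers and gauge above 1 N and horizontal distance between gauge_base and knot_top below 0.03 m and angle between the z axis of pointer_tip and the z axis of index_mark, either way round above 0.06 rad), for 0.1 s.
At the end, for the whole second after the job is handed in: For the last second: strip centred on joist (20 mm along, 10 across, 7 deg); stud knot up on it (25, 12, 7 deg); gauge in the fingers, foot pressed 0.4-25 N on the stud only, within 25 mm of the knot top, in line 15 deg, face upright 8 deg; pointer at rest within 0.05 rad of the index (x of strip_centre in the frame of joist_top between -0.02 and 0.02 m and y of strip_centre in the frame of joist_top between -0.01 and 0.01 m and z of strip_centre in the frame of joist_top between 0 and 0.007 m and angle between the x axis of each of strip_centre, stud_centre and the x axis of joist_top, either way round below 0.13 rad and contact force between strip and joist above 0.15 N and x of stud_centre in the frame of joist_top between -0.025 and 0.025 m and y of stud_centre in the frame of joist_top between -0.012 and 0.012 m and z of stud_centre in the frame of joist_top between 0.025 and 0.034 m and angle between stud_centre's own z axis and vertical below 0.06 rad and contact force between stud and strip above 0.5 N and angle between the z axis of pointer_tip and the z axis of index_mark, either way round below 0.05 rad and velocity of joint pointer between -0.15 and 0.15 rad/s and horizontal distance between gauge_base and knot_top below 0.025 m and angle between the x axis of gauge and the x axis of stud_centre, either way round below 0.26 rad and angle between gauge's own y axis and vertical between 1.42 and 1.72 rad and contact force between gauge and stud between 0.4 and 25 N and contact force between the fingers and gauge above 2 N and contact force between gauge and strip below 0.05 N and contact force between gauge and joist below 0.05 N and linear speed of each of gauge, stud below 0.02 m/s); the arm keeps its last pose, push and grip.
It fails at once if the gauge falls over (angle between gauge's own z axis and vertical above 0.8 rad).
It fails at once if the stud is dropped or slammed on to the strip, or the gauge jammed hard on to the stud (contact force between stud and strip above 60 N or contact force between gauge and stud above 45 N).
It fails at once if another tool or offcut on the bench is pushed away (distance of any of offcut, tape, pencil, square, driver, battery, screws from where it was at the start of the episode above 0.03 m).
It also fails if it takes over 72 s, if anything falls off the work surface, if the arm or the gripper's body presses on something with over 40 N, if the wrist force passes 120 N, or if a joint passes its speed limit or range.

ROBOT

A 6-joint arm with a two-finger parallel gripper is mounted at the origin on the work surface. World frame = base frame: x ahead of the robot, y to its left, z up, the work surface at z = 0. Lengths are in m, angles in rad, forces in N, time in s.
With the tool pointing down it reaches from about 0.35 to 0.975 m from the base axis. Payload 4.9 kg.
Tool frame: the origin (TCP) lies on the front face of the gripper's body, between the roots of the fingers; the fingertips stand ctrl.finger_overhang ahead of it and the grasp point (between the pads) lies 54 mm ahead of it (ctrl.finger_overhang is the distance from the TCP to the fingertips, in m); z points along the fingers, y is the line along which they close (so a half turn about z gives the same grasp; the last joint's range is limited). The gripper opens to 85 mm and grips with 20 to 120 N. Pads are 22 mm wide; open, the fingers measure 114 mm over their backs; the gripper's body (76 mm by 85 mm) begins 54 mm behind the grasp point. The pads swing forward as they close: fully open they stand 13 mm farther back than shut.
Start: joints at [1.068, 0.053, 1.613, -0, 1.476, -0.119], TCP at [0.234, 0.58, 0.304] pointing down, gripper open.
Joint ranges: [-3.01, 3.01], [-1.01, 2.22], [0.06, 2.58], [-1.02, 4.17], [0.09, 2.62], [-3.14, 3.14]. Speed limits (rad/s): [2.57, 2.57, 3.14, 3.14, 3.14, 3.14].

INTERFACE

Orientations are given as a rotation vector (axis times angle).
In Python, from station import ctrl, vision gives the robot as it stands. The module is installed in compiled form; this text tells all that it offers.
- The arm moves only by the tool drive_tool, never from a script. Its argument "rows" is a list of rows, each a list of 2 entries, a list of its own where there are three numbers: the shift along the tool's x, y, z in m, then the turn about the tool's z in rad. A call has 1 to 10 rows; each row shifts and turns the commanded pose from where the row before left it, along the tool's axes as they then stand; what a row does not reach is not made up. A row lasts 1/10 s, in which the tool goes at most 50 mm and 8.59 degrees, less where a joint would pass 70% of its speed; a pose out of reach is approached as far as the arm can. A call with a gripper value outside its range is refused whole. "jaw" is the closure, from 0 (fully open) to 1 (shut), set as the call begins (left out, the last holds). The fingers move at their own pace and stop on an object; "grip_force" is the grip in N (left out, the last holds). Time passes only in rows, so rows that do not move let the fingers close. It gives the time, the measured TCP pose, the force, the opening and the grip force at its end, in the units of the state.
- ctrl.get_obs(): the state, without advancing time (a new reading comes with each control period).
- vision.get_image(name): name is "side" or "top"; returns a dict with "image" (384x512x3 uint8, blue, green, red), "vertical_fov" (degrees; the focal length in pixels is half the picture's height over the tangent of half this angle, whatever the lens; pixels are square), "cx", "cy" (the principal point, pixels), "dist_coeffs" ([k1, k2, p1, p2, k3] as OpenCV has them; the pictures are not rectified), "R" (3x3) and "t" (3): a world point X has camera coordinates R X + t. Camera axes: x right, y down, z forward; pixel columns grow to the right and rows downward; lengths in m; the calibration is good to about 2 mm. A picture is of the moment at which its call begins. There is no depth.
- ctrl.finish_job(): hands the job in; it is judged then, once.
The state is a dict: "t": time; "q": joint angles; "dq": joint speeds; "effort": joint torques, N m; "tool_pos": TCP position; "tool_rot": TCP orientation; "contact_force": force on the tool from outside, world axes, zero at the start; "wrist_torque": the same for the moment, N m; "opening": finger opening in m; "grip_force": force on a finger pad.
Only numpy, scipy, OpenCV 4.12 (cv2) and the standard library are available. Lean on these libraries where they do the work, as an engineer would, in place of code of your own. Each camera call takes 0.05 s, during which the arm holds its last target. There are 200 camera calls.

## Working session

There is one attempt and no reset: what is moved stays moved. The work goes in short steps, Python scripts to look and compute and a tool call to move; the robot and the scene stay as the last step left them, time stands still between calls to the robot, and variables do not carry over. Pictures are saved under pics/ and viewed, at most 10 in all, crops included, and the job is handed in when it is done.

Besides the shell and the picture viewer there is one more tool, called after "Emit:" as name([rows], argument=value, ...), one row to a line, values as JSON. drive_tool: Moves the arm, as the interface text tells. Its arguments: {"type":"object","properties":{"rows":{"type":"array","items":{"type":"array"}},"jaw":{"type":"number"},"grip_force":{"type":"number"}},"required":["rows"]}

```bash
mkdir -p pics; cat > h.py <<'E'
import numpy as np, cv2
from station import ctrl, vision
def cam(n, save=None):
    d=vision.get_image(n); im=np.array(d["image"]); h=im.shape[0]
    f=h/2/np.tan(np.radians(d["vertical_fov"])/2)
    d["K"]=np.array([[f,0,d["cx"]],[0,f,d["cy"]],[0,0,1.]]); d["D"]=np.array(d["dist_coeffs"],float)
    d["R"]=np.array(d["R"]); d["t"]=np.array(d["t"]); d["image"]=im
    if save: cv2.imwrite("pics/"+save,im)
    return d
def ray(d,px):
    p=cv2.undistortPoints(np.array(px,float).reshape(-1,1,2),d["K"],d["D"]).reshape(-1,2)
    v=np.c_[p,np.ones(len(p))]@d["R"]; return -d["R"].T@d["t"],v
def onz(d,px,z):
    c,v=ray(d,px); z=np.broadcast_to(z,len(v)); return c+v*((z-c[2])/v[:,2])[:,None]
def proj(d,P):
    return cv2.projectPoints(np.array(P,float).reshape(-1,3),cv2.Rodrigues(d["R"])[0],d["t"],d["K"],d["D"])[0].reshape(-1,2)
E
python3 - <<'E'
from h import *
for n in("top","side"):
    d=cam(n,n+"0.png"); print(n,-d["R"].T@d["t"],d["R"].round(2).tolist(),d["K"][0,0])
o=ctrl.get_obs();print(o,ctrl.finger_overhang)
a=cv2.imread("pics/top0.png");cv2.imwrite("pics/top0b.png",cv2.resize(a,(800,600)))
a=cv2.imread("pics/side0.png");cv2.imwrite("pics/side0b.png",cv2.resize(a,(800,600)))
E
```

```text
top [0.41034049 0.01445627 1.16752292] [[0.03, -1.0, 0.03], [-0.99, -0.03, -0.14], [0.14, -0.03, -0.99]] 374.85689256541366
side [ 0.10610295 -0.77603122  0.8590443 ] [[0.87, -0.5, 0.01], [-0.32, -0.57, -0.76], [0.38, 0.65, -0.65]] 395.91059974651864
{'t': 0.1, 'q': array([ 1.06802671e+00,  5.33352621e-02,  1.61414306e+00,  9.05016716e-06,
        1.47599963e+00, -1.19026783e-01]), 'dq': array([-0.00274174, -0.00190738, -0.00402409,  0.0005359 ,  0.00103553,
        0.0004254 ]), 'effort': array([ 2.75398435e-06, -3.94902992e+01, -3.71362317e+01, -9.36221818e-05,
        3.89996596e-03,  8.89322962e-06]), 'tool_pos': array([0.23380483, 0.57916613, 0.30276643]), 'tool_rot': array([-5.98979579e-01, -3.08336547e+00,  2.81459013e-03]), 'contact_force': array([ 0.04038162,  0.06903724, -0.10580633]), 'wrist_torque': array([0.04869773, 0.00217106, 0.01188361]), 'grip_force': 0.0, 'opening': 0.0854464102013258} 0.0726
```

View pics/top0b.png

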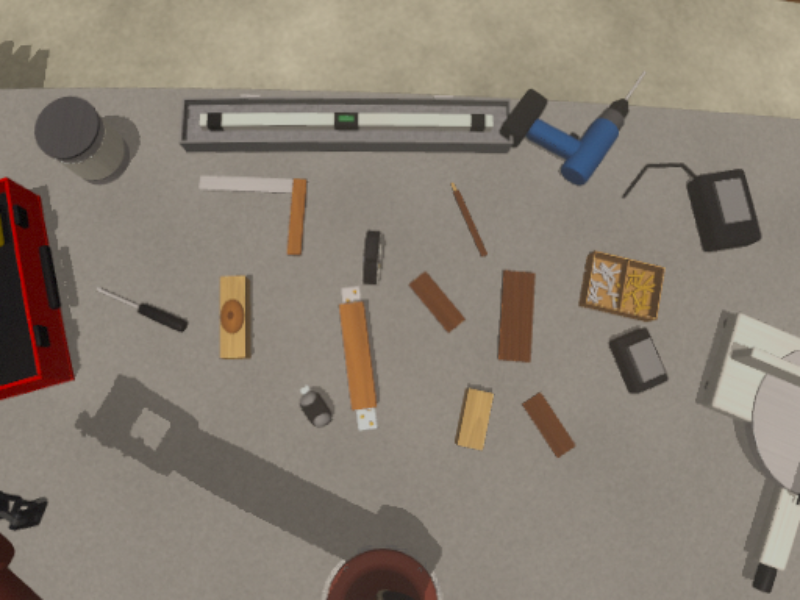

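View pics/side0b.png

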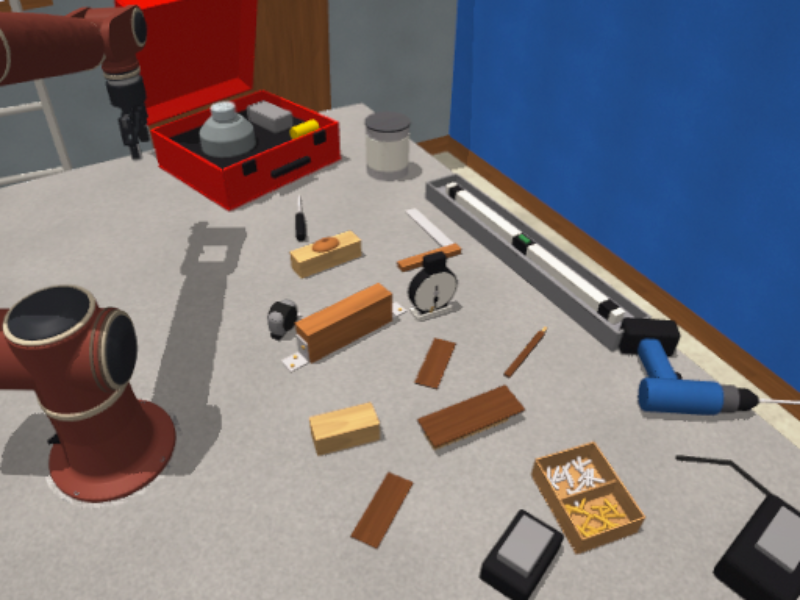

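The top view (800x600 px) shows three brown strips: a large one at (517,316) and small ones at (437,302) and (548,424). There are two studs, one with the knot at (233,317) and a plain one at (475,418). The gauge is at (372,257) and the joist, with white brackets, at (358,355). My choices are the large strip at (517,316) and the knotted stud at (233,317). I'll check them in a close crop.

```bash
python3 - <<'E'
from h import *
a=cv2.imread("pics/top0.png")
def crop(c,w=75,h=75,s=4):
    x,y=int(c[0]/1.5625),int(c[1]/1.5625);return cv2.resize(a[y-h//2:y+h//2+1,x-w//2:x+w//2+1],(380,290) if 0 else (w*s+s,h*s+s),interpolation=cv2.INTER_NEAREST)[:300,:300]
r1=np.hstack([crop((517,316)),crop((233,317))])
r2=np.hstack([crop((358,358),95,95,3)[:288,:288],crop((372,257),71,71)[:288,:288]])
m=np.zeros((590,600,3),np.uint8);m[:300,:600]=r1;m[302:590,:576]=r2;cv2.imwrite("pics/crop1.png",m)
hsv=cv2.cvtColor(a,cv2.COLOR_BGR2HSV)
for n,p in dict(strip=(517,316),stud=(233,340),knot=(233,317),joist=(358,355),tab=(300,220)).items():
    print(n,hsv[int(p[1]/1.5625),int(p[0]/1.5625)])
E
```

```text
strip [ 11 144 106]
stud [ 18 128 184]
knot [ 14 165 142]
joist [ 14 167 168]
tab [ 14 162 156]
```

View pics/crop1.png

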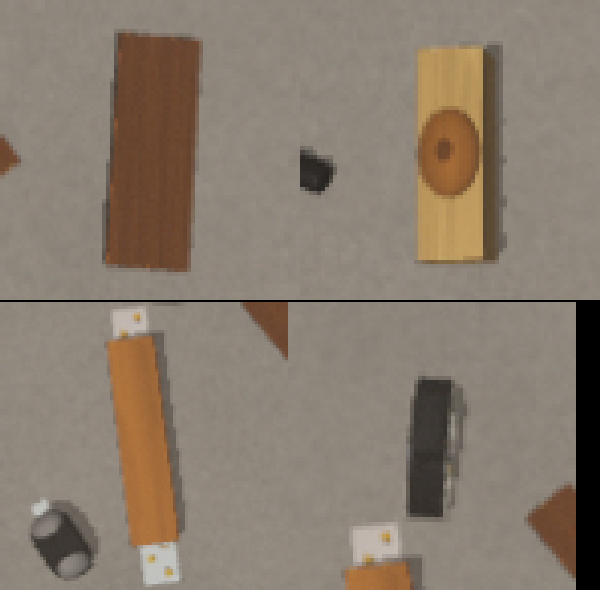

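The crops confirm it: the large strip at (150,150) and the stud with the knot at (448,152), with the joist below left and the gauge's black body below right. Now I'll measure them.

```bash
cat >> h.py <<'E'
def rect(d,mask,seed,z,show=True):
    n,l,s,c=cv2.connectedComponentsWithStats(mask.astype(np.uint8),connectivity=4)
    i=min((k for k in range(1,n) if s[k,4]>60),key=lambda k:np.hypot(*(c[k]-seed)))
    m=cv2.resize((l==i).astype(np.uint8)*255,None,fx=4,fy=4,interpolation=cv2.INTER_LINEAR)>127
    cn=max(cv2.findContours(m.astype(np.uint8),0,1)[0],key=cv2.contourArea).reshape(-1,2)
    P=onz(d,(cn+.5)/4-.5,z)[:,:2]
    (c,(w,h),a)=cv2.minAreaRect((P*1000).astype(np.float32))
    if w<h: w,h,a=h,w,a+90
    a=(a+90)%180-90
    return np.array(c)/1000,(w,h),a
E
python3 - <<'E'
from h import *
d=cam("top"); hsv=cv2.cvtColor(d["image"],cv2.COLOR_BGR2HSV);H,S,V=[hsv[...,i].astype(int) for i in range(3)]
k=1/1.5625
print("strip",rect(d,(S>100)&(V>70)&(H<20),np.array([517,316])*k,.031))
print("stud",rect(d,(S>90)&(V>110)&(H<25),np.array([233,317])*k,.047))
print("knot",rect(d,(S>150)&(V>80)&(H<17),np.array([233,317])*k,.05))
print("joist",rect(d,(S>120)&(V>110)&(H<20),np.array([358,355])*k,.075))
print("gauge",rect(d,(V<65),np.array([372,257])*k,.1))
s=cam("side");im=s["image"];x,y=int(433*k),int(285*k)
c=im[y-32:y+33,x-25:x+26];cv2.imwrite("pics/g0.png",cv2.resize(c,None,fx=9,fy=9,interpolation=cv2.INTER_CUBIC))
print(x,y)
E
```

```text
strip (array([ 0.5629632 , -0.25165955]), (180.27117919921875, 65.49346923828125), -3.3974151611328125)
stud (array([0.542396  , 0.30227216]), (163.46722412109375, 48.162105560302734), 3.71256422996521)
knot (array([0.54334509, 0.30145398]), (63.2900276184082, 41.557682037353516), 3.8402905464172363)
joist (array([0.47571539, 0.0576697 ]), (202.23416137695312, 48.312255859375), 9.218513488769531)
gauge (array([0.65543628, 0.03737611]), (101.47041320800781, 25.591415405273438), -1.3101119995117188)
277 182
```

View pics/g0.png

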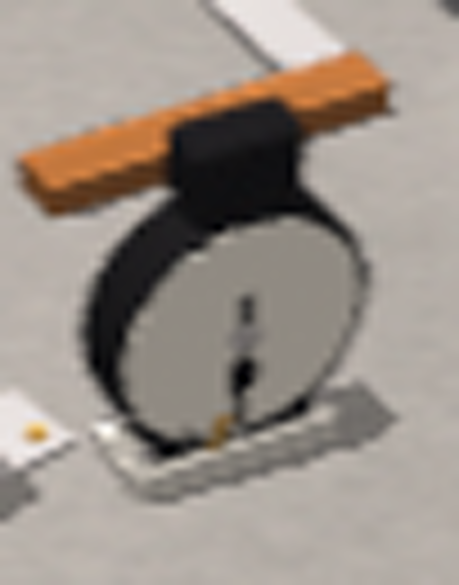

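The brass tab at (220,430) is left of the pointer tip at (243,420), which is the world -x side. The gauge's +x is therefore about world -x, and it must lean towards the robot.

```bash
cat >> h.py <<'E'
from scipy.spatial.transform import Rotation as Ro
def go(x,y,z,axis_deg):
    "turn then shift to bring TCP to xyz with tool y perpendicular to axis_deg"
    o=ctrl.get_obs(); R=Ro.from_rotvec(o["tool_rot"]).as_matrix()
    ya=np.degrees(np.arctan2(R[1,1],R[0,1])); turn=(ya-(axis_deg+90)+90)%180-90
    R2=R@Ro.from_rotvec([0,0,np.radians(turn)]).as_matrix()
    s=R2.T@(np.array([x,y,z])-o["tool_pos"])
    print("t",o["t"],"pos",o["tool_pos"].round(4),"tilt",R[:,2].round(3),"turn rad",round(np.radians(turn),3),"shift mm",(s*1000).round(1),"rows",np.linalg.norm(s)/.05)
E
python3 -c "
from h import *
go(.563,-.2517,.18,-3.4)"
```

```text
t 0.2 pos [0.2339 0.5793 0.3031] tilt [-0.001 -0.001 -1.   ] turn rad -0.324 shift mm [-377.9 -809.8  123.8] rows 18.044126001519267
```

Emit:
drive_tool([
  [[0, 0, 0], -0.108],
  [[0, 0, 0], -0.108],
  [[0, 0, 0], -0.108],
  [[-0.019, -0.0405, 0], 0],
  [[-0.019, -0.0405, 0], 0],
  [[-0.019, -0.0405, 0], 0],
  [[-0.019, -0.0405, 0], 0],
  [[-0.019, -0.0405, 0], 0],
  [[-0.019, -0.0405, 0], 0],
  [[-0.019, -0.0405, 0], 0],
], jaw=0, grip_force=40)

```text
t: 1.2
tool_pos: [0.35, 0.2869, 0.3038]
tool_rot: [0.093, 3.14, 0.0]
contact_force: [0.3, 0.5, -0.4]
opening: 0.0854
grip_force: 0.0
```

Emit:
drive_tool([
  [[-0.019, -0.0405, 0], 0],
  [[-0.019, -0.0405, 0], 0],
  [[-0.019, -0.0405, 0], 0],
  [[-0.019, -0.0405, 0], 0],
  [[-0.019, -0.0405, 0], 0],
  [[-0.019, -0.0405, 0], 0],
  [[-0.019, -0.0405, 0], 0],
  [[-0.019, -0.0405, 0], 0],
  [[-0.019, -0.0405, 0], 0],
  [[-0.019, -0.0405, 0], 0],
])

```text
t: 2.2
tool_pos: [0.5155, -0.129, 0.3038]
tool_rot: [0.095, 3.14, 0.0]
contact_force: [1.0, -0.5, 0.0]
opening: 0.0855
grip_force: 0.0
```

Emit:
drive_tool([
  [[-0.019, -0.0405, 0.02], 0],
  [[-0.019, -0.0405, 0.03], 0],
  [[-0.019, -0.0405, 0.04], 0],
  [[0, 0, 0.03], 0],
  [[0, 0, 0], 0],
  [[0, 0, 0], 0],
])

```text
t: 2.8
tool_pos: [0.5606, -0.2414, 0.1923]
tool_rot: [-0.094, -3.139, -0.001]
contact_force: [0.2, -0.2, 0.2]
opening: 0.0854
grip_force: 0.0
```

```bash
python3 -c "
from h import *
go(.563,-.2517,.08,-3.4)"
```

```text
t 2.8 pos [ 0.5606 -0.2414  0.1923] tilt [-0.002  0.001 -1.   ] turn rad -0.0 shift mm [ -3.1 -10.2 112.3] rows 2.2567638472532234
```

Emit:
drive_tool([
  [[-0.003, -0.01, 0], 0],
  [[0, 0, 0.03], 0],
  [[0, 0, 0.03], 0],
  [[0, 0, 0.03], 0],
  [[0, 0, 0.022], 0],
  [[0, 0, 0], 0],
])

```text
t: 3.4
tool_pos: [0.5626, -0.2513, 0.0794]
tool_rot: [-0.093, -3.137, -0.002]
contact_force: [-0.1, 0.6, 0.1]
opening: 0.0855
grip_force: 0.0
```

```bash
python3 -c "
from h import *
go(.563,-.2517,.08,-3.4);print(ctrl.get_obs()['contact_force'])
a=cam('side')['image'];cv2.imwrite('pics/s1.png',cv2.resize(a[200:330,200:380],None,fx=4,fy=4,interpolation=cv2.INTER_CUBIC))"
```

```text
t 3.4 pos [ 0.5626 -0.2513  0.0794] tilt [-0.003  0.001 -1.   ] turn rad 0.0 shift mm [-0.5 -0.4 -0.6] rows 0.01689051005011851
[-0.14061253  0.58136781  0.09432017]
```

View pics/s1.png

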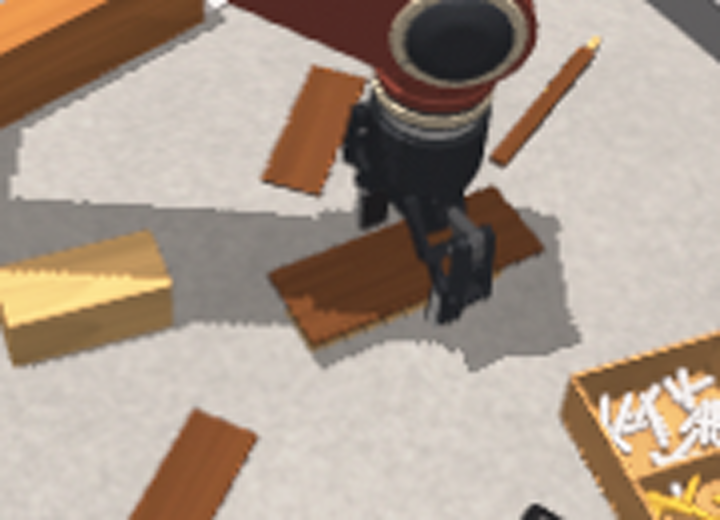

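The fingers straddle the strip's long edges, with the near finger at (455,300) reaching past its lower edge. I'll close on it and lift.

Emit:
drive_tool([
  [[0, 0, 0], 0],
  [[0, 0, 0], 0],
  [[0, 0, 0], 0],
  [[0, 0, 0], 0],
  [[0, 0, 0], 0],
  [[0, 0, 0], 0],
  [[0, 0, 0], 0],
  [[0, 0, 0], 0],
], jaw=1, grip_force=30)

```text
t: 4.25
tool_pos: [0.5652, -0.253, 0.0841]
tool_rot: [0.094, 3.135, -0.004]
contact_force: [-0.2, 1.0, 7.0]
opening: 0.0632
grip_force: 33.6
```

Emit:
drive_tool([
  [[0, 0, -0.01], 0],
  [[0, 0, -0.03], 0],
  [[0, 0, -0.04], 0],
  [[0, 0, -0.03], 0],
  [[0, 0, 0], 0],
  [[0, 0, 0], 0],
])

```text
t: 4.85
tool_pos: [0.5637, -0.2522, 0.1922]
tool_rot: [0.094, 3.138, -0.002]
contact_force: [0.3, 0.3, -1.1]
opening: 0.0631
grip_force: 33.3
```

```bash
python3 - <<'E'
from h import *
go(.4757,.0577,.19,9.2)
d=cam("side","s2.png")
E
```

```text
t 4.85 pos [ 0.5637 -0.2522  0.1922] tilt [ 0.002 -0.001 -1.   ] turn rad -0.22 shift mm [ 37.3 320.    1.6] rows 6.442958861276892
```

Emit:
drive_tool([
  [[0, 0, 0], -0.11],
  [[0, 0, 0], -0.11],
  [[0.005, 0.04, 0], 0],
  [[0.005, 0.04, 0], 0],
  [[0.005, 0.04, 0], 0],
  [[0.005, 0.04, 0], 0],
  [[0.005, 0.04, 0], 0],
  [[0.005, 0.04, 0], 0],
  [[0.004, 0.04, 0], 0],
  [[0.003, 0.04, 0], 0],
])

```text
t: 5.9
tool_pos: [0.4738, 0.0595, 0.1884]
tool_rot: [0.251, -3.128, -0.001]
contact_force: [0.2, 0.4, -0.8]
opening: 0.0635
grip_force: 33.4
```

Emit:
drive_tool([
  [[0, 0, 0], 0],
  [[0, 0, 0], 0],
  [[0, 0, 0], 0],
])

```text
t: 6.2
tool_pos: [0.4755, 0.0573, 0.1897]
tool_rot: [0.25, -3.13, 0.0]
contact_force: [-0.2, 0.2, -0.4]
opening: 0.0633
grip_force: 33.4
```

```bash
python3 - <<'E'
from h import *
go(.4757,.0577,.136,9.2)
d=cam("top","t3.png");k=1/1.5625
hsv=cv2.cvtColor(d["image"],cv2.COLOR_BGR2HSV)
cv2.imwrite('pics/t3c.png',cv2.resize(d["image"][160:300,160:320],None,fx=4,fy=4,interpolation=cv2.INTER_CUBIC))
E
```

```text
t 6.2 pos [0.4755 0.0573 0.1897] tilt [-0.002 -0.    -1.   ] turn rad -0.001 shift mm [-0.4  0.3 53.7] rows 1.0735222223908136
```

View pics/t3c.png

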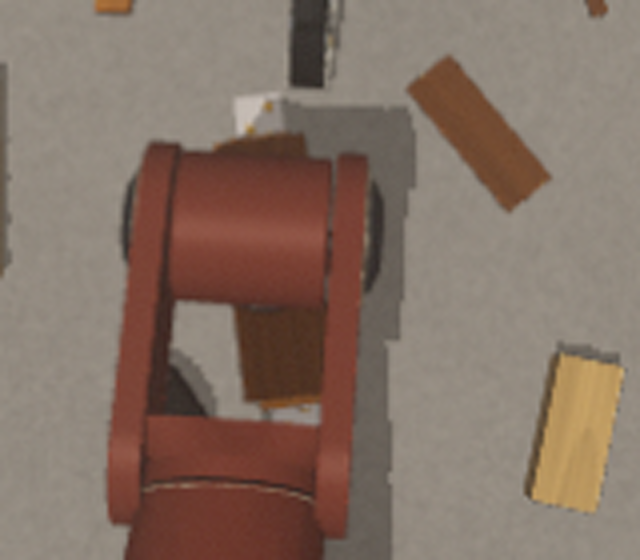

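The strip is held at (280,270), aligned over the joist with its brackets at (258,115) and (290,410). I'll lower it.

Emit:
drive_tool([
  [[0, 0, 0.025], 0],
  [[0, 0, 0.015], 0],
  [[0, 0, 0.007], 0],
  [[0, 0, 0.004], 0],
  [[0, 0, 0.002], 0],
  [[0, 0, 0], 0],
  [[0, 0, 0], 0],
])

```text
t: 6.95
tool_pos: [0.4764, 0.0579, 0.1385]
tool_rot: [-0.251, 3.13, -0.0]
contact_force: [-0.1, -0.3, -1.3]
opening: 0.063
grip_force: 33.4
```

Emit:
drive_tool([
  [[0, 0, 0.001], 0],
  [[0, 0, 0.001], 0],
  [[0, 0, 0.001], 0],
  [[0, 0, 0], 0],
  [[0, 0, 0], 0],
])

```text
t: 7.45
tool_pos: [0.4758, 0.0581, 0.1347]
tool_rot: [0.252, -3.131, 0.0]
contact_force: [-0.0, -0.1, -0.4]
opening: 0.0629
grip_force: 33.4
```

Emit:
drive_tool([
  [[0, 0, 0.002], 0],
  [[0, 0, 0], 0],
  [[0, 0, 0], 0],
])

```text
t: 7.75
tool_pos: [0.4761, 0.058, 0.1341]
tool_rot: [0.252, -3.131, 0.0]
contact_force: [-3.9, 0.2, 8.3]
opening: 0.063
grip_force: 34.2
```

Emit:
drive_tool([
  [[0, 0, 0], 0],
  [[0, 0, 0], 0],
  [[0, 0, 0], 0],
  [[0, 0, 0], 0],
  [[0, 0, 0], 0],
], jaw=0)

```text
t: 8.25
tool_pos: [0.4757, 0.058, 0.1326]
tool_rot: [0.251, -3.131, -0.0]
contact_force: [-0.3, -0.5, -0.8]
opening: 0.0856
grip_force: 0.0
```

Emit:
drive_tool([
  [[0, 0, -0.02], 0],
  [[0, 0, -0.04], 0],
  [[0, 0, -0.04], 0],
  [[0, 0, 0], 0],
])

```text
t: 8.65
tool_pos: [0.479, 0.0579, 0.2397]
tool_rot: [-0.251, 3.119, -0.002]
contact_force: [0.6, 0.8, 0.7]
opening: 0.0854
grip_force: 0.0
```

```bash
python3 - <<'E'
from h import *
go(.5429,.302,.235,3.7)
E
```

```text
t 8.65 pos [0.479  0.0579 0.2397] tilt [ 0.012 -0.    -1.   ] turn rad 0.096 shift mm [-79.5 239.4   5.4] rows 5.046700539831309
```

Emit:
drive_tool([
  [[0, 0, 0], 0.096],
  [[-0.013, 0.04, 0], 0],
  [[-0.013, 0.04, 0], 0],
  [[-0.013, 0.04, 0], 0],
  [[-0.013, 0.04, 0], 0],
  [[-0.013, 0.04, 0], 0],
  [[-0.013, 0.039, 0], 0],
  [[0, 0, 0], 0],
  [[0, 0, 0], 0],
])

```text
t: 9.55
tool_pos: [0.538, 0.3021, 0.2316]
tool_rot: [0.103, -3.138, 0.002]
contact_force: [0.1, -0.3, -0.4]
opening: 0.0848
grip_force: 0.0
```

```bash
python3 - <<'E'
from h import *
go(.5429,.302,.085,3.7)
d=cam("top","t4.png"); hsv=cv2.cvtColor(d["image"],cv2.COLOR_BGR2HSV);H,S,V=[hsv[...,i].astype(int) for i in range(3)]
k=1/1.5625
print("strip",rect(d,(S>100)&(V>60)&(V<135)&(H<20),np.array([358,355])*k,.081))
E
```

```text
t 9.55 pos [0.538  0.3021 0.2316] tilt [-0.002 -0.001 -1.   ] turn rad 0.001 shift mm [ -5.1  -0.2 146.6] rows 2.9333505804039377
strip (array([0.47615588, 0.05694295]), (186.62127685546875, 64.70332336425781), 8.62258243560791)
```

The strip lies centred on the joist (within 1 mm and 0.6°). Next is the stud.

Emit:
drive_tool([
  [[-0.005, 0, 0.03], 0],
  [[0, 0, 0.04], 0],
  [[0, 0, 0.04], 0],
  [[0, 0, 0.025], 0],
  [[0, 0, 0.009], 0],
  [[0, 0, 0], 0],
  [[0, 0, 0], 0],
])

```text
t: 10.3
tool_pos: [0.5444, 0.3016, 0.0905]
tool_rot: [-0.1, 3.138, 0.001]
contact_force: [0.6, -0.2, 0.3]
opening: 0.0852
grip_force: 0.0
```

Emit:
drive_tool([
  [[0, 0, 0], 0],
  [[0, 0, 0], 0],
  [[0, 0, 0], 0],
  [[0, 0, 0], 0],
  [[0, 0, 0], 0],
  [[0, 0, 0], 0],
  [[0, 0, 0], 0],
  [[0, 0, 0], 0],
], jaw=1, grip_force=45)

```text
t: 11.1
tool_pos: [0.5443, 0.3025, 0.0906]
tool_rot: [-0.101, 3.137, 0.002]
contact_force: [-0.4, 0.2, 5.6]
opening: 0.0493
grip_force: 49.8
```

Emit:
drive_tool([
  [[0, 0, -0.01], 0],
  [[0, 0, -0.03], 0],
  [[0, 0, -0.04], 0],
  [[0, 0, -0.04], 0],
  [[0, 0, -0.01], 0],
  [[0, 0, 0], 0],
  [[0, 0, 0], 0],
])

```text
t: 11.8
tool_pos: [0.5421, 0.3014, 0.2162]
tool_rot: [0.101, -3.136, 0.002]
contact_force: [0.9, -0.4, -2.9]
opening: 0.0494
grip_force: 48.8
```

```bash
python3 - <<'E'
from h import *
go(.476,.0575,.22,9)
E
```

```text
t 11.8 pos [0.5421 0.3014 0.2162] tilt [-0.004 -0.002 -1.   ] turn rad -0.093 shift mm [ 103.5 -230.5   -3.2] rows 5.053817827430762
```

Emit:
drive_tool([
  [[0, 0, 0], -0.093],
  [[0.017, -0.038, 0], 0],
  [[0.017, -0.038, 0], 0],
  [[0.017, -0.038, 0], 0],
  [[0.017, -0.039, 0], 0],
  [[0.017, -0.039, 0], 0],
  [[0.018, -0.038, 0], 0],
  [[0, 0, 0], 0],
  [[0, 0, 0], 0],
])

```text
t: 12.7
tool_pos: [0.4761, 0.0578, 0.2159]
tool_rot: [0.243, -3.127, -0.001]
contact_force: [0.7, 0.6, -2.6]
opening: 0.0491
grip_force: 49.1
```

```bash
python3 - <<'E'
from h import *
go(.476,.0575,.176,9)
E
```

```text
t 12.7 pos [0.4761 0.0578 0.2159] tilt [-0.005  0.001 -1.   ] turn rad -0.002 shift mm [-0.  -0.4 39.9] rows 0.7972055241635597
```

Emit:
drive_tool([
  [[0, 0, 0.015], 0],
  [[0, 0, 0.012], 0],
  [[0, 0, 0.008], 0],
  [[0, 0, 0.004], 0],
  [[0, 0, 0.001], 0],
  [[0, 0, 0], 0],
  [[0, 0, 0], 0],
])

```text
t: 13.4
tool_pos: [0.478, 0.0586, 0.1793]
tool_rot: [-0.247, 3.131, -0.0]
contact_force: [-0.3, 0.4, -1.4]
opening: 0.0496
grip_force: 49.1
```

Emit:
drive_tool([
  [[0, 0, 0.001], 0],
  [[0, 0, 0.001], 0],
  [[0, 0, 0], 0],
  [[0, 0, 0], 0],
])

```text
t: 13.8
tool_pos: [0.4776, 0.0585, 0.1768]
tool_rot: [-0.247, 3.132, -0.0]
contact_force: [0.0, -0.1, -3.0]
opening: 0.0492
grip_force: 49.2
```

Emit:
drive_tool([
  [[0, 0, 0.001], 0],
  [[0, 0, 0.001], 0],
  [[0, 0, 0.001], 0],
  [[0, 0, 0], 0],
  [[0, 0, 0], 0],
])

```text
t: 14.3
tool_pos: [0.4776, 0.0585, 0.1736]
tool_rot: [0.247, -3.132, 0.0]
contact_force: [-0.1, -0.4, -2.2]
opening: 0.0492
grip_force: 49.2
```

Emit:
drive_tool([
  [[0, 0, 0.001], 0],
  [[0, 0, 0], 0],
  [[0, 0, 0], 0],
])

```text
t: 14.6
tool_pos: [0.4775, 0.0586, 0.1727]
tool_rot: [0.247, -3.132, -0.0]
contact_force: [0.2, 0.6, -3.2]
opening: 0.0489
grip_force: 49.2
```

Emit:
drive_tool([
  [[0, 0, 0.001], 0],
  [[0, 0, 0], 0],
  [[0, 0, 0], 0],
])

```text
t: 14.9
tool_pos: [0.4777, 0.0586, 0.1718]
tool_rot: [-0.247, 3.132, 0.0]
contact_force: [-0.0, 0.1, -2.9]
opening: 0.0494
grip_force: 49.3
```

Emit:
drive_tool([
  [[0, 0, 0.0007], 0],
  [[0, 0, 0], 0],
  [[0, 0, 0], 0],
])

```text
t: 15.2
tool_pos: [0.4777, 0.0585, 0.1717]
tool_rot: [-0.247, 3.132, -0.0]
contact_force: [-3.4, -0.9, 2.5]
opening: 0.0489
grip_force: 49.8
```

Emit:
drive_tool([
  [[0, 0, 0], 0],
  [[0, 0, 0], 0],
  [[0, 0, 0], 0],
  [[0, 0, 0], 0],
  [[0, 0, 0], 0],
  [[0, 0, 0], 0],
], jaw=0)

```text
t: 15.8
tool_pos: [0.4776, 0.0585, 0.171]
tool_rot: [-0.247, 3.132, 0.0]
contact_force: [0.2, -0.5, -0.1]
opening: 0.085
grip_force: 0.0
```

Emit:
drive_tool([
  [[0, 0, -0.02], 0],
  [[0, 0, -0.04], 0],
  [[0, 0, -0.04], 0],
  [[0, 0, 0], 0],
  [[0, 0, 0], 0],
])

```text
t: 16.3
tool_pos: [0.4782, 0.0585, 0.2724]
tool_rot: [-0.246, 3.129, -0.001]
contact_force: [-0.5, 0.1, -0.8]
opening: 0.0857
grip_force: 0.0
```

```bash
python3 - <<'E'
from h import *
go(.655,.037,.275,-1.3)
d=cam("top","t5.png"); hsv=cv2.cvtColor(d["image"],cv2.COLOR_BGR2HSV);H,S,V=[hsv[...,i].astype(int) for i in range(3)]
d=cam("side","s5.png")
E
```

```text
t 16.3 pos [0.4782 0.0585 0.2724] tilt [ 0.003 -0.    -1.   ] turn rad 0.18 shift mm [-177.3  -17.5   -2. ] rows 3.56314096214109
```

Emit:
drive_tool([
  [[0, -0.04, 0], 0.09],
  [[0, -0.045, 0], 0.09],
  [[0, -0.045, 0], 0],
  [[0, -0.045, 0], 0],
  [[-0.03, -0.03, 0], 0],
  [[-0.03, 0, 0], 0],
  [[0, 0, 0], 0],
  [[0, 0, 0], 0],
])

```text
t: 17.2
tool_pos: [0.5435, -0.147, 0.2687]
tool_rot: [-0.036, -3.137, -0.003]
contact_force: [0.0, 0.1, 0.2]
opening: 0.0852
grip_force: 0.0
```

```bash
python3 - <<'E'
from h import *
d=cam("top","t6.png"); hsv=cv2.cvtColor(d["image"],cv2.COLOR_BGR2HSV);H,S,V=[hsv[...,i].astype(int) for i in range(3)]
k=1/1.5625;sd=np.array([356,350])*k
print("stud",rect(d,(S>90)&(V>125)&(H<25),sd,.128))
print("stud2",rect(d,(S>90)&(V>125)&(H>15)&(H<25),sd,.128))
print("knot",rect(d,(S>150)&(V>80)&(H<17),sd,.133))
print("gauge",rect(d,(V<65),np.array([372,257])*k,.1))
for z in(.115,.145):print("gauge",rect(d,(V<65),np.array([372,257])*k,z))
go(.655,.037,.275,-1.3)
a=d["image"][135:290,170:320];s=cam("side","s6.png")["image"][130:260,150:310]
b=np.zeros((600,750,3),np.uint8);a=cv2.resize(a,None,fx=2.4,fy=2.4);s=cv2.resize(s,None,fx=2.4,fy=2.4)
b[:a.shape[0],:a.shape[1]]=a;b[:s.shape[0],365:365+s.shape[1]]=s[:,:385];cv2.imwrite("pics/c6.png",b[:380])
E
```

```text
stud (array([0.48060172, 0.05841149]), (186.72146606445312, 55.78466033935547), 8.426694869995117)
stud2 (array([0.47705249, 0.05739549]), (163.41506958007812, 53.349613189697266), 9.232890129089355)
knot (array([0.47619318, 0.05695851]), (62.798763275146484, 40.63637924194336), 2.1163876056671143)
gauge (array([0.65566925, 0.03767859]), (100.60325622558594, 23.15852165222168), -2.6909942626953125)
gauge (array([0.65222211, 0.03735229]), (99.18965911865234, 22.833114624023438), -2.6909942626953125)
gauge (array([0.64532776, 0.03669969]), (96.36247253417969, 22.182308197021484), -2.6909942626953125)
t 17.25 pos [ 0.5432 -0.1467  0.2692] tilt [-0.003  0.001 -1.   ] turn rad 0.0 shift mm [-107.6  186.2   -6. ] rows 4.301923483776035
```

View pics/c6.png

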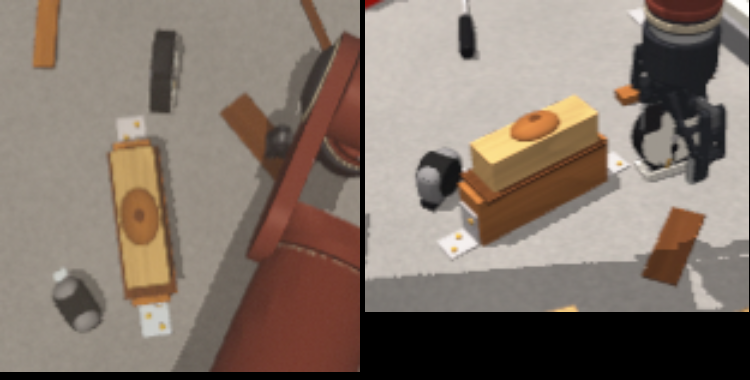

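The left half (top view) shows the stud on the strip, knot at (140,215). The right half (side view) shows it seated level, knot at (533,125). The gauge is untouched. Next I'll check the grip position from both views.

```bash
python3 - <<'E'
from h import *
k=1/1.5625
d=cam("top");hsv=cv2.cvtColor(d["image"],cv2.COLOR_BGR2HSV)
print("gauge .063",rect(d,hsv[...,2]<65,np.array([372,257])*k,.063))
s=cam("side")
print("grip top centre from side0",onz(s,[[252-.5+(238)/9,150-.5+118/9]],.146))
print("pred for (.664,.038)",(proj(s,[[.664,.038,.146],[.664,.038,0]])-[251.5,149.5])*9)
b=s["image"]
go(.664,.0375,.275,-2)
E
```

```text
gauge .063 (array([0.66398401, 0.03836049]), (104.33232116699219, 24.848848342895508), -1.9565200805664062)
grip top centre from side0 [[0.66392966 0.03827616 0.146     ]]
pred for (.664,.038) [[238.60851986 118.36118738]
 [218.31341251 441.38249922]]
t 17.4 pos [ 0.5433 -0.1466  0.2705] tilt [-0.001  0.    -1.   ] turn rad 0.013 shift mm [-114.2  188.2   -4.5] rows 4.402720236038941
```

Emit:
drive_tool([
  [[-0.023, 0.037, 0], 0.013],
  [[-0.023, 0.038, 0], 0],
  [[-0.023, 0.038, 0], 0],
  [[-0.023, 0.038, 0], 0],
  [[-0.022, 0.037, 0], 0],
  [[0, 0, 0], 0],
  [[0, 0, 0], 0],
  [[0, 0, 0], 0],
])

```text
t: 18.2
tool_pos: [0.6637, 0.0365, 0.2711]
tool_rot: [-0.057, -3.141, 0.001]
contact_force: [-0.7, -0.2, -0.1]
opening: 0.0855
grip_force: 0.0
```

```bash
python3 - <<'E'
from h import *
go(.664,.038,.19,-2)
E
```

```text
t 18.2 pos [0.6637 0.0365 0.2711] tilt [-0. -0. -1.] turn rad -0.001 shift mm [-0.3  1.5 81.1] rows 1.6221479404507666
```

Emit:
drive_tool([
  [[0, 0.0015, 0.02], 0],
  [[0, 0, 0.03], 0],
  [[0, 0, 0.02], 0],
  [[0, 0, 0.011], 0],
  [[0, 0, 0], 0],
  [[0, 0, 0], 0],
  [[0, 0, 0], 0],
])

```text
t: 18.9
tool_pos: [0.6652, 0.0381, 0.1921]
tool_rot: [0.057, 3.138, -0.0]
contact_force: [0.1, -0.4, 0.2]
opening: 0.0853
grip_force: 0.0
```

Emit:
drive_tool([
  [[0, 0, 0], 0],
  [[0, 0, 0], 0],
  [[0, 0, 0], 0],
  [[0, 0, 0], 0],
  [[0, 0, 0], 0],
  [[0, 0, 0], 0],
  [[0, 0, 0], 0],
  [[0, 0, 0], 0],
  [[0, 0, 0], 0],
  [[0, 0, 0], 0],
], jaw=1, grip_force=25)

```text
t: 19.9
tool_pos: [0.6645, 0.0385, 0.1903]
tool_rot: [0.056, 3.141, 0.0]
contact_force: [0.5, -0.3, 2.1]
opening: 0.0236
grip_force: 26.5
```

```bash
python3 - <<'E'
from h import *
go(.664,.038,.19,-2)
print(ctrl.get_obs()['contact_force'])
E
```

```text
t 19.9 pos [0.6645 0.0385 0.1903] tilt [ 0.001  0.    -1.   ] turn rad -0.001 shift mm [ 0.5 -0.5  0.3] rows 0.015263216835998876
[ 0.49252149 -0.26906529  2.05635   ]
```

Emit:
drive_tool([
  [[0, 0, -0.005], 0],
  [[0, 0, -0.015], 0],
  [[0, 0, -0.03], 0],
  [[0, 0, -0.035], 0],
  [[0, 0, -0.035], 0],
  [[0, 0, -0.03], 0],
  [[0, 0, -0.02], 0],
  [[0, 0, -0.01], 0],
  [[0, 0, 0], 0],
  [[0, 0, 0], 0],
])

```text
t: 20.9
tool_pos: [0.6639, 0.0384, 0.3686]
tool_rot: [-0.056, -3.139, -0.0]
contact_force: [-0.5, -0.1, -3.8]
opening: 0.0237
grip_force: 26.0
```

```bash
python3 - <<'E'
from h import *
go(.477,.0573,.37,9.2)
print(ctrl.get_obs()['contact_force'])
E
```

```text
t 20.9 pos [0.6639 0.0384 0.3686] tilt [-0.002  0.    -1.   ] turn rad -0.196 shift mm [181.5  48.5  -1. ] rows 3.7572637220185165
[-0.45486967 -0.14594774 -3.79342738]
```

Emit:
drive_tool([
  [[0, 0, 0], -0.098],
  [[0, 0, 0], -0.098],
  [[0.01, 0.003, 0], 0],
  [[0.025, 0.007, 0], 0],
  [[0.035, 0.009, 0], 0],
  [[0.037, 0.01, 0], 0],
  [[0.035, 0.009, 0], 0],
  [[0.025, 0.007, 0], 0],
  [[0.0145, 0.0035, 0], 0],
  [[0, 0, 0], 0],
])

```text
t: 21.9
tool_pos: [0.4753, 0.0577, 0.3689]
tool_rot: [0.249, -3.13, -0.0]
contact_force: [-0.6, -0.7, -3.5]
opening: 0.0235
grip_force: 24.9
```

Emit:
drive_tool([
  [[0, 0, 0.01], 0],
  [[0, 0, 0.01], 0],
  [[0, 0, 0.005], 0],
  [[0, 0, 0.003], 0],
  [[0, 0, 0], 0],
  [[0, 0, 0], 0],
])

```text
t: 22.5
tool_pos: [0.4777, 0.0573, 0.3421]
tool_rot: [0.251, -3.132, -0.0]
contact_force: [0.8, 0.2, -2.9]
opening: 0.0236
grip_force: 24.8
```

```bash
python3 - <<'E'
from h import *
go(.477,.0573,.333,9.2)
print(ctrl.get_obs()['contact_force'])
s=cam("side","s7.png");o=ctrl.get_obs()["tool_pos"];p=proj(s,[[o[0],o[1],o[2]-.127]])[0];print(p)
x,y=p.round().astype(int);c=s["image"][y-40:y+41,x-45:x+46];cv2.imwrite("pics/c7.png",cv2.resize(c,None,fx=7,fy=7,interpolation=cv2.INTER_CUBIC));print(x-45,y-40)
E
```

```text
t 22.5 pos [0.4777 0.0573 0.3421] tilt [-0.  0. -1.] turn rad -0.001 shift mm [0.7 0.1 9.1] rows 0.18210782728377203
[ 0.7873911   0.2244413  -2.88975508]
[219.34764585 157.84469441]
174 118
```

View pics/c7.png

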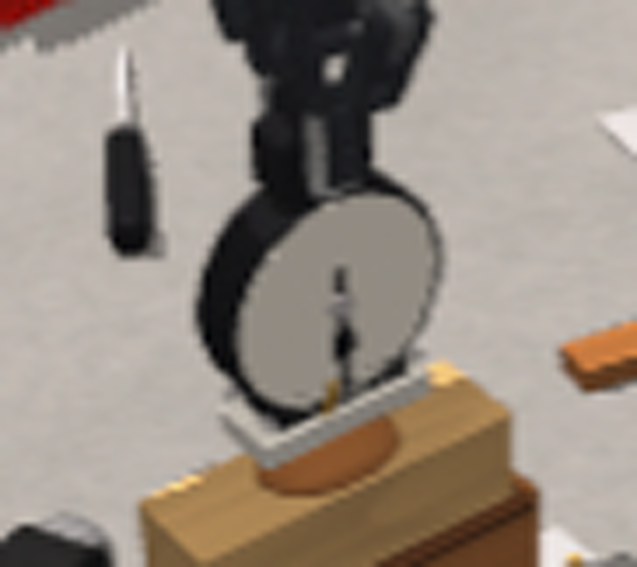

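The gauge is held level just above the knot at (330,450). The pointer hangs at (345,370) and the brass tab at (332,395) is on its left. I'll lower it until it touches.

Emit:
drive_tool([
  [[0.001, 0, 0.003], 0],
  [[0, 0, 0.002], 0],
  [[0, 0, 0.001], 0],
  [[0, 0, 0.001], 0],
  [[0, 0, 0], 0],
  [[0, 0, 0], 0],
])

```text
t: 23.15
tool_pos: [0.4765, 0.0572, 0.3351]
tool_rot: [-0.251, 3.131, -0.0]
contact_force: [0.6, -1.1, -3.9]
opening: 0.0235
grip_force: 24.9
```

Emit:
drive_tool([
  [[0, 0, 0.0005], 0],
  [[0, 0, 0.0005], 0],
  [[0, 0, 0], 0],
  [[0, 0, 0], 0],
])

```text
t: 23.55
tool_pos: [0.4765, 0.0572, 0.334]
tool_rot: [0.251, -3.131, 0.0]
contact_force: [-0.6, -0.1, -3.2]
opening: 0.0235
grip_force: 24.9
```

Emit:
drive_tool([
  [[0, 0, 0.0007], 0],
  [[0, 0, 0], 0],
  [[0, 0, 0], 0],
])

```text
t: 23.85
tool_pos: [0.4764, 0.0572, 0.3333]
tool_rot: [0.251, -3.131, -0.0]
contact_force: [-0.3, 0.3, -4.4]
opening: 0.0233
grip_force: 24.9
```

Emit:
drive_tool([
  [[0, 0, 0.0005], 0],
  [[0, 0, 0], 0],
  [[0, 0, 0], 0],
])

```text
t: 24.15
tool_pos: [0.4765, 0.0572, 0.3329]
tool_rot: [-0.251, 3.131, -0.0]
contact_force: [-0.1, -0.8, -3.9]
opening: 0.0238
grip_force: 24.9
```

Emit:
drive_tool([
  [[0, 0, 0.0006], 0],
  [[0, 0, 0], 0],
  [[0, 0, 0], 0],
])

```text
t: 24.45
tool_pos: [0.4765, 0.0572, 0.3326]
tool_rot: [-0.251, 3.131, -0.0]
contact_force: [-0.1, -0.6, -1.9]
opening: 0.0238
grip_force: 25.3
```

Emit:
drive_tool([
  [[0, 0, 0.0006], 0],
  [[0, 0, 0], 0],
  [[0, 0, 0], 0],
])

```text
t: 24.75
tool_pos: [0.4766, 0.0572, 0.3325]
tool_rot: [-0.251, 3.13, -0.0]
contact_force: [-1.7, -0.5, 4.4]
opening: 0.0237
grip_force: 25.9
```

```bash
cat >> h.py <<'E'
def dial(s,base,axis_deg,lean=0.,im=None):
    "rectified view of the dial: 0.25 mm/px, gauge +x (world -x) to the right, as carried by a gauge leaning by lean"
    th=np.radians(axis_deg); u=-np.array([np.cos(th),np.sin(th),0]); n=np.array([np.sin(th),-np.cos(th),0]); z=np.array([0,0,1.])
    zz=np.cos(lean)*z+np.sin(lean)*u
    c=np.array(base)+.063*zz+.0135*n
    g=(np.arange(400)-200)*.00025; X,Y=np.meshgrid(g,g)
    P=c+X[...,None]*u-Y[...,None]*z
    p=proj(s,P).astype(np.float32).reshape(400,400,2)
    w=cv2.remap(s["image"] if im is None else im,p[...,0],p[...,1],cv2.INTER_CUBIC)
    hsv=cv2.cvtColor(w,cv2.COLOR_BGR2HSV).astype(int); r=np.hypot(X,Y)*1000; ang=np.arctan2(X,Y)
    b=(hsv[...,1]>75)&(r>28)&(r<46)&(np.abs(ang)<.9); wt=b*(hsv[...,1]-75.)
    xb,yb=(wt*X).sum()/wt.sum(),(wt*Y).sum()/wt.sum()
    dk=(r>8)&(r<34)&(np.abs(ang)<.7)&(hsv[...,2]<115)&(hsv[...,1]<60)
    wd=dk*(115.-hsv[...,2]);xd,yd=(wd*X).sum()/wd.sum(),(wd*Y).sum()/wd.sum()
    print("brass n",b.sum(),"mm",xb*1e3,yb*1e3,"ang",np.arctan2(xb,yb),"| pointer n",dk.sum(),xd*1e3,yd*1e3,"ang",np.arctan2(xd,yd))
    return w
E
python3 - <<'E'
from h import *
s=cam("side","s8.png");print(ctrl.get_obs()["contact_force"])
w1=dial(s,[.664,.038,0],-2,im=cv2.imread("pics/side0.png"))
w2=dial(s,[.4777,.0573,.152],9.2,im=cv2.imread("pics/s7.png"))
w3=dial(s,[.4766,.0572,.1425],9.2)
cv2.imwrite("pics/d8.png",cv2.resize(np.hstack([w1,w3]),(800,400)))
E
```

```text
[-0.78402949  0.38306639  2.91427576]
brass n 1091 mm 7.253067069872646 41.76102670010326 ang 0.17196488162633908 | pointer n 3953 0.008459497380540158 21.689490761170894 ang 0.0003900274582162001
brass n 853 mm 5.7767011521988305 42.660357724558125 ang 0.13459279730352308 | pointer n 4038 -0.85457263064659 22.054907753461947 ang -0.03872813020727386
brass n 1060 mm 5.091319622042157 42.12072980321426 ang 0.12029086333284605 | pointer n 4192 -0.6712763125616549 22.586641595899597 ang -0.029711312871440597
```

View pics/d8.png

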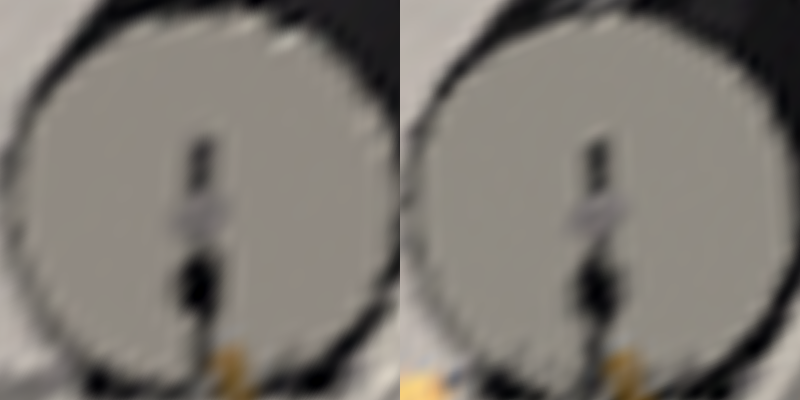

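The left panel (at rest) has the brass at (235,372) and the pointer at (200,285). The right panel (on the knot) has the brass at (627,372) and the pointer at (598,285). The index is about 0.15–0.17 rad to +x. I'll rock by shifting the hand along +tool x.

Emit:
drive_tool([
  [[0, 0, 0.0004], 0],
  [[0.001, 0, 0], 0],
  [[0.002, 0, 0], 0],
  [[0.002, 0, 0], 0],
  [[0.002, 0, 0.0001], 0],
  [[0.002, 0, 0.0001], 0],
  [[0.001, 0, 0], 0],
  [[0, 0, 0], 0],
  [[0, 0, 0], 0],
  [[0, 0, 0], 0],
], grip_force=20)

```text
t: 25.8
tool_pos: [0.4668, 0.0556, 0.3316]
tool_rot: [-0.251, 3.13, -0.0]
contact_force: [0.9, -0.6, 5.8]
opening: 0.024
grip_force: 26.3
```

Emit:
drive_tool([
  [[0, 0, 0], 0],
  [[0, 0, 0], 0],
  [[0, 0, 0], 0],
  [[0, 0, 0], 0],
  [[0, 0, 0], 0],
  [[0, 0, 0], 0],
  [[0, 0, 0], 0],
  [[0, 0, 0], 0],
])

```text
t: 26.6
tool_pos: [0.4668, 0.0555, 0.3316]
tool_rot: [-0.251, 3.13, -0.0]
contact_force: [1.7, 1.2, 6.1]
opening: 0.0236
grip_force: 26.3
```

```bash
python3 - <<'E'
from h import *
s=cam("side","s9.png");o=ctrl.get_obs();print(o["contact_force"],o["wrist_torque"],o["tool_pos"])
w=dial(s,[.4766,.0572,.1425],9.2,.08)
E
```

```text
[1.0708132  1.22221084 6.55775259] [ 0.05786231 -0.42257436 -0.0284609 ] [0.46676395 0.05556085 0.33165869]
brass n 789 mm 2.2327860523571403 43.2689654250341 ang 0.051556753386477416 | pointer n 3972 -1.0384749303621172 22.36595097285162 ang -0.046397742361965214
```

Emit:
drive_tool([
  [[0.001, 0, 0], 0],
  [[0.002, 0, 0.0001], 0],
  [[0.002, 0, 0.0001], 0],
  [[0.002, 0, 0.0001], 0],
  [[0.001, 0, 0.0001], 0],
  [[0, 0, 0], 0],
  [[0, 0, 0], 0],
  [[0, 0, 0], 0],
])

```text
t: 27.45
tool_pos: [0.4587, 0.0543, 0.331]
tool_rot: [-0.251, 3.131, -0.0]
contact_force: [1.8, -0.0, 6.1]
opening: 0.0233
grip_force: 26.5
```

Emit:
drive_tool([
  [[0, 0, 0], 0],
  [[0, 0, 0], 0],
  [[0, 0, 0], 0],
  [[0, 0, 0], 0],
  [[0, 0, 0], 0],
  [[0, 0, 0], 0],
  [[0, 0, 0], 0],
  [[0, 0, 0], 0],
])

```text
t: 28.25
tool_pos: [0.4587, 0.0543, 0.331]
tool_rot: [-0.251, 3.131, -0.0]
contact_force: [1.3, 1.3, 4.9]
opening: 0.0237
grip_force: 26.5
```

```bash
python3 - <<'E'
from h import *
s=cam("side","s10.png");o=ctrl.get_obs();print(o["contact_force"],o["wrist_torque"],o["tool_pos"])
w=dial(s,[.4766,.0572,.1430],9.2,.14)
w2=dial(s,[.4766,.0572,.1430],9.2,.10)
im=s["image"][110:210,165:275]
b=np.zeros((400,840,3),np.uint8);b[:,:400]=w;b[:,400:]=cv2.resize(im,(440,400),interpolation=cv2.INTER_CUBIC);cv2.imwrite("pics/d10.png",b)
E
```

```text
[2.41892512 1.20356368 4.78641225] [ 0.11373269 -0.52360741  0.01030148] [0.45873731 0.05428305 0.33099518]
brass n 479 mm 0.19007582897780825 43.219368520263906 ang 0.004397903301922932 | pointer n 4280 -1.228754167675601 22.73359821744556 ang -0.05399759778186337
brass n 446 mm 2.6951303155006854 43.34743941472337 ang 0.06209514319224995 | pointer n 4291 1.271244476482924 22.944860788645897 ang 0.05534773667941241
```

Emit:
drive_tool([
  [[0.001, 0, 0.0001], 0],
  [[0.001, 0, 0.0001], 0],
  [[0.001, 0, 0.0001], 0],
  [[0, 0, 0], 0],
  [[0, 0, 0], 0],
  [[0, 0, 0], 0],
  [[0, 0, 0], 0],
  [[0, 0, 0], 0],
  [[0, 0, 0], 0],
  [[0, 0, 0], 0],
])

```text
t: 29.3
tool_pos: [0.4558, 0.0538, 0.3308]
tool_rot: [-0.251, 3.13, -0.0]
contact_force: [1.5, 1.1, 5.9]
opening: 0.0238
grip_force: 26.6
```

Emit:
drive_tool([
  [[0, 0, 0], 0],
  [[0, 0, 0], 0],
  [[0, 0, 0], 0],
  [[0, 0, 0], 0],
  [[0, 0, 0], 0],
])

```text
t: 29.8
tool_pos: [0.4558, 0.0538, 0.3308]
tool_rot: [-0.251, 3.13, -0.0]
contact_force: [2.0, 0.9, 6.1]
opening: 0.0237
grip_force: 26.6
```

```bash
python3 - <<'E'
from h import *
s=cam("side","s11.png");o=ctrl.get_obs();print(o["contact_force"],o["wrist_torque"],o["tool_pos"])
w=dial(s,[.4766,.0572,.1430],9.2,.14)
im=s["image"][110:210,165:275]
b=np.zeros((400,800,3),np.uint8);b[:,:360]=w[40:400,20:380].repeat(1,0) if 0 else cv2.resize(w,(360,400));b[:,360:]=cv2.resize(im,(440,400),interpolation=cv2.INTER_CUBIC);cv2.imwrite("pics/d11.png",b)
E
```

```text
[1.68763165 0.41265176 6.10015336] [ 0.13908418 -0.58230199 -0.02096309] [0.45582204 0.05382096 0.33078542]
brass n 422 mm 0.8366403914107096 43.57939204493975 ang 0.01919571589079886 | pointer n 3854 -0.2870564252410388 22.914213643747757 ang -0.012526784228819159
```

View pics/d11.png

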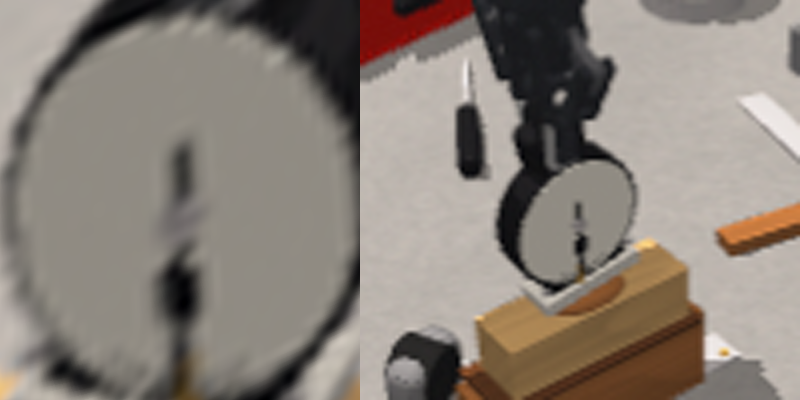

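The pointer tip at (180,360) sits over the brass at (186,375), with a little more brass visible on the right. The foot at (580,280) is on the knot. One more small nudge.

Emit:
drive_tool([
  [[0.001, 0, 0.0001], 0],
  [[0.001, 0, 0], 0],
  [[0, 0, 0], 0],
  [[0, 0, 0], 0],
  [[0, 0, 0], 0],
  [[0, 0, 0], 0],
  [[0, 0, 0], 0],
  [[0, 0, 0], 0],
  [[0, 0, 0], 0],
  [[0, 0, 0], 0],
])

```text
t: 30.85
tool_pos: [0.4538, 0.0535, 0.3306]
tool_rot: [-0.251, 3.13, -0.0]
contact_force: [1.5, -0.0, 5.8]
opening: 0.0238
grip_force: 26.6
```

Emit:
drive_tool([
  [[0, 0, 0], 0],
  [[0, 0, 0], 0],
  [[0, 0, 0], 0],
  [[0, 0, 0], 0],
  [[0, 0, 0], 0],
  [[0, 0, 0], 0],
  [[0, 0, 0], 0],
  [[0, 0, 0], 0],
  [[0, 0, 0], 0],
  [[0, 0, 0], 0],
])

```text
t: 31.85
tool_pos: [0.4539, 0.0535, 0.3306]
tool_rot: [-0.251, 3.13, -0.0]
contact_force: [1.6, -1.0, 5.9]
opening: 0.0234
grip_force: 26.6
```

```bash
python3 - <<'E'
from h import *
for i in range(2):
    s=cam("side",f"s12{i}.png");w=dial(s,[.4766,.0572,.1430],9.2,.15)
o=ctrl.get_obs();print(o["contact_force"],o["tool_pos"],o["grip_force"])
d=cam("top","t12.png")
hsv=cv2.cvtColor(s["image"],cv2.COLOR_BGR2HSV).astype(int)
# end corners of stud top vs expectation in side view: compare stud pixels before/after rocking
a=cv2.imread("pics/s8.png").astype(int);m=np.abs(a-s["image"]).sum(2)[175:215,190:250]>60;print("changed px around stud",m.sum())
E
```

```text
brass n 120 mm 1.721889055472264 45.367066466766616 ang 0.037936394831288404 | pointer n 3989 0.3381338174956667 22.095190556640407 ang 0.015302308602962783
brass n 122 mm 1.6512299196787148 45.36119477911646 ang 0.03638575136792654 | pointer n 3972 0.2959244923145966 22.068041063614945 ang 0.01340883659830346
[1.91451224 1.23348465 4.98403613] [0.45385033 0.05348748 0.33065009] 26.626646518707275
changed px around stud 164
```

I've viewed all 10 pictures, so I'll do a last numeric check of the brass either side of the pointer and the stud's position.

```bash
python3 - <<'E'
from h import *
s=cam("side")
for f in("s9","s10","s11","s120"):
    w=dial(s,[.4766,.0572,.1430],9.2,.14,im=cv2.imread(f"pics/{f}.png"))
    S=cv2.cvtColor(w,cv2.COLOR_BGR2HSV)[...,1].astype(int)
    V=w.max(2)
    for r in(36,39,42,45): print(f,r,"x-6..8mm S",S[200+r*4,176:233:4].tolist(),"V",V[200+r*4,176:233:4].tolist())
E
```

```text
brass n 787 mm -1.5113023168407205 43.326612794974366 ang -0.034867480260328654 | pointer n 3972 -4.791278586332949 22.396001443371212 ang -0.21075756584896252
s9 36 x-6..8mm S [21, 19, 20, 21, 23, 22, 21, 20, 22, 21, 23, 23, 25, 25, 23] V [95, 82, 78, 84, 98, 115, 131, 139, 142, 144, 146, 145, 144, 145, 145]
s9 39 x-6..8mm S [27, 34, 42, 53, 58, 60, 59, 58, 53, 45, 36, 32, 28, 23, 21] V [85, 75, 73, 82, 96, 111, 125, 133, 136, 137, 140, 142, 144, 146, 148]
s9 42 x-6..8mm S [46, 96, 137, 155, 153, 146, 128, 114, 93, 70, 50, 37, 32, 25, 20] V [66, 64, 69, 82, 95, 108, 120, 128, 131, 134, 139, 143, 143, 142, 140]
s9 45 x-6..8mm S [53, 98, 123, 132, 140, 146, 149, 140, 114, 83, 54, 36, 30, 24, 16] V [62, 70, 81, 95, 104, 110, 116, 120, 121, 120, 119, 119, 119, 117, 111]
brass n 479 mm 0.19007582897780825 43.219368520263906 ang 0.004397903301922932 | pointer n 4280 -1.228754167675601 22.73359821744556 ang -0.05399759778186337
s10 36 x-6..8mm S [24, 24, 25, 24, 20, 15, 7, 9, 12, 17, 21, 24, 23, 23, 23] V [137, 127, 113, 95, 78, 69, 72, 86, 105, 123, 136, 141, 142, 145, 146]
s10 39 x-6..8m
[... 1266 characters left out ...]
51821514733088964 | pointer n 3990 0.9655804167376244 22.184499513824417 ang 0.04349754963254293
s120 36 x-6..8mm S [23, 22, 21, 22, 20, 18, 21, 17, 18, 21, 24, 28, 30, 30, 29] V [143, 141, 133, 118, 100, 83, 72, 73, 84, 99, 116, 128, 138, 146, 148]
s120 39 x-6..8mm S [24, 23, 23, 21, 21, 16, 13, 21, 31, 45, 48, 49, 43, 38, 33] V [148, 144, 133, 109, 85, 65, 57, 62, 75, 91, 106, 119, 130, 142, 148]
s120 42 x-6..8mm S [26, 22, 20, 15, 11, 12, 20, 33, 49, 52, 52, 45, 42, 37, 29] V [128, 115, 100, 83, 69, 62, 63, 69, 78, 88, 103, 118, 129, 137, 139]
s120 45 x-6..8mm S [23, 25, 28, 36, 39, 50, 63, 83, 92, 94, 84, 71, 57, 39, 25] V [87, 82, 83, 86, 85, 82, 81, 86, 91, 98, 106, 111, 111, 111, 110]
```

```bash
python3 - <<'E'
from h import *
s=cam("side")
th=np.radians(9.2);u=-np.array([np.cos(th),np.sin(th),0]);n=np.array([np.sin(th),-np.cos(th),0])
b=np.array([.4766,.0572,.143])
for f,a in(("s8",.0),("s9",.076),("s10",.137),("s11",.16),("s120",.175)):
    c=b+.063*(np.cos(a)*np.array([0,0,1])+np.sin(a)*u)+.0135*n
    p=proj(s,[c,c-[0,0,.04],c-[0,0,.04]+.005*u]);im=cv2.imread(f"pics/{f}.png");x,y=p[1].round().astype(int)
    hs=cv2.cvtColor(im,cv2.COLOR_BGR2HSV)
    print(f,"centre",p[0].round(1),"below40",p[1].round(1),"+5mm u",p[2].round(1),"cols",x-5,"-",x+5)
    for r in range(y-4,y+4):print(r,[f"{hs[r,k,1]}/{hs[r,k,2]}" for k in range(x-5,x+6)])
E
```

```text
s8 centre [221.9 162.9] below40 [222.5 174.3] +5mm u [221.1 174.9] cols 217 - 227
170 ['23/144', '23/144', '23/144', '22/128', '19/79', '40/19', '28/18', '18/84', '22/130', '23/144', '23/144']
171 ['23/144', '23/144', '23/144', '22/128', '19/79', '28/18', '17/59', '24/119', '23/144', '23/144', '23/144']
172 ['25/145', '23/144', '23/144', '25/144', '22/115', '18/56', '18/84', '23/131', '25/144', '25/145', '23/145']
173 ['23/144', '25/145', '23/144', '23/144', '23/143', '23/101', '17/61', '21/120', '25/144', '22/128', '21/131']
174 ['25/144', '25/144', '25/144', '23/144', '25/145', '23/101', '17/61', '23/120', '24/129', '21/131', '24/106']
175 ['23/144', '25/145', '23/144', '67/138', '130/133', '129/93', '13/60', '19/81', '23/121', '26/107', '20/38']
176 ['25/144', '23/144', '38/141', '93/126', '116/123', '78/95', '15/50', '19/68', '15/86', '19/96', '23/156']
177 ['23/131', '24/129', '37/109', '112/109', '140/104', '49/105', '21/96', '19/92', '21/159', '20/191', '21/170']
s9 centre [220.5 163.6] below40 [221.1 174.9] +5mm u [219.7 175.6] cols 216 - 226
171 ['23/144', '25/144', '23/144'
[... 3130 characters left out ...]
, '23/144', '23/144']
174 ['23/144', '23/144', '23/144', '25/145', '23/143', '25/102', '21/84', '22/130', '23/144', '25/144', '22/128']
175 ['23/144', '23/144', '23/144', '23/144', '25/145', '23/102', '17/61', '23/120', '25/144', '22/115', '21/120']
176 ['25/144', '23/144', '25/144', '23/144', '38/140', '54/95', '13/60', '19/81', '23/100', '20/112', '19/107']
177 ['25/144', '25/144', '25/144', '23/144', '37/139', '59/99', '68/82', '44/92', '19/66', '21/84', '21/158']
178 ['23/144', '24/129', '22/130', '22/128', '38/108', '116/108', '168/91', '58/75', '19/93', '21/157', '22/171']
179 ['25/145', '24/128', '20/112', '18/97', '47/93', '115/109', '130/110', '36/161', '23/186', '20/153', '22/129']
```

```bash
python3 -c "
from h import *
print(ctrl.finish_job())"
```

```text
the job is handed in; nothing more can be done
None
```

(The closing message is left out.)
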